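Stand the toppled lipstick up and shut its drawer

TASK

The drawer of the acrylic lipstick organizer was left pulled out and one of its four silver tubes has toppled forward against the drawer's front panel. Without gripping or lifting anything, push that tube gently back with a fingertip until it stands upright in its own compartment like the other three, then push the drawer fully home, smoothly, so that all four tubes are still standing inside. Do not disturb the other things on the vanity.

Things in the scene. Friction and masses are not known exactly. Their poses are not given: they have to be found in the camera images.
- organizer: Clear acrylic shell of the organizer, fixed to the vanity, 100 (x, depth) by 127 (y, width) by 82 mm high, walls and roof 3 mm thick. Origin: centre of its underside, on the counter. Its -x side is open: the drawer comes out there, along its own -x; z is up.
- drawer (a joint): Slide of the frosted acrylic drawer, m: 0 is fully home (front panel flush on the shell's front edges), 0.062 at the start, 0.070 at most. It stays where left (about 2 N of friction; 0.3 kg). The front panel is 127 mm wide, 4 mm thick, its top edge 36.5 mm above the counter; its outer face lies 54 mm in front of the organizer's origin when home.
- bays (a point): Middle of the floor of the drawer's front row, 6.5 mm above the counter: four compartments side by side, each 42 mm deep (organizer x) and 26 mm wide (y), centred 14.5 and 43.5 mm either side of this point, one tube in each. All walls stand 30 mm above this floor. A second row behind is empty. Moves with the drawer; axes as the organizer's.
- pull (a point): Centre of the front face of the drawer's rose-gold pull bar (50 mm wide, 10 mm high, standing 8 mm out from the front panel), 25 mm above the counter.
- tube_tipped: The toppled silver tube: cylinder 20 mm across, 68 mm long, about 30 g, flat base. Origin: centre of its base; z runs along it to its cap. It leans about 40 degrees to the drawer's front (organizer -x), resting on the panel's top edge, foot near the compartment's back wall, which stops the foot and keeps it from going over backwards. Nearer than 16 degrees to upright it falls onto its base.
- tube_a: One of the three standing tubes, same size and axes, at the back of its compartment.
- tube_b: Another standing tube, the same.
- tube_c: Another standing tube, the same.
- dropper: Smoky glass dropper bottle, 34 mm across, 106 mm tall, standing to the organizer's left (+y). Origin: centre of its base. Leave alone.
- jar: White porcelain eye cream jar, 57 mm across, 40 mm tall, to the organizer's right (-y). Origin: centre of its base. Leave alone.
- gua_sha: Flat curved jade stone about 120 by 70 mm, 5 to 7 mm thick, lying to the right and in front. Origin: on its underside near its middle. Leave alone.
- pusher: Rose-gold cuticle pusher, 125 mm long, 7 mm thick, lying to the left and in front. Origin: its middle, underside; x along its length. Leave alone.
Not all that is in view belongs to the job. Leave any turquoise look-alike of the tube_tipped alone.

How it is judged:
By the outcome, as a careful person would: the job done as asked, in the order asked, and still so for the second after the job is handed in, with the robot touching nothing.
It also fails if it takes over 45 s, if anything falls off the work surface, if the arm or the gripper's body presses on something with over 40 N, if the wrist force passes 120 N, or if a joint passes its speed limit or range.

ROBOT

A 6-joint arm with a two-finger parallel gripper is mounted at the origin on the work surface. World frame = base frame: x ahead of the robot, y to its left, z up, the work surface at z = 0. Lengths are in mm, angles in rad, forces in N, time in s.
With the tool pointing down it reaches from about 350 to 850 mm from the base axis. Payload 8.1 kg.
Tool frame: the origin (TCP) lies on the front face of the gripper's body, between the roots of the fingers; the fingertips stand 73 mm ahead of it and the grasp point (between the pads) lies 54 mm ahead of it (robot.hold_point_z is the distance from the TCP to the grasp point, in mm); z points along the fingers, x is the direction in which the jaws open and shut, and the axes are right-handed (so a half turn about z gives the same grasp; the last joint's range is limited). The gripper opens to 85 mm and grips with 20 to 120 N. Pads are 22 mm wide; open, the fingers measure 114 mm over their backs; the gripper's body (76 mm by 85 mm) begins 54 mm behind the grasp point. The pads swing forward as they close: fully open they stand 13 mm farther back than shut.
Start: joints at [-1.331, 0.13, 1.488, -0, 1.523, -0.085], TCP at [191.492, -568.627, 303.892] pointing down, gripper open.
Joint ranges: [-2.96, 2.96], [-0.89, 2.26], [0.02, 2.5], [-1.34, 4.48], [0, 2.73], [-2.66, 2.66]. Speed limits (rad/s): [2.39, 2.39, 2.79, 3.14, 3.14, 3.14].

INTERFACE

Orientations are given as [roll, pitch, yaw] about the fixed x, y, z axes, in that order (R = Rz(yaw) Ry(pitch) Rx(roll)).
In Python, from rig import robot, viewer, job_done gives the robot as it stands.
- The arm moves only by the tool send_rows, never from a script. Its argument "increments" is a list of rows, each an object of numbers: "dx", "dy", "dz": the shift along the tool's x, y, z in m; "wx", "wy", "wz": the turn, a rotation vector about the tool's x, y, z in degrees; "hand": the opening in per cent of the stroke, from 0 (shut) to 100 (fully open). In form: [{"dx": .., "dy": .., "dz": .., "wx": .., "wy": .., "wz": .., "hand": ..}, ...]. A call has 1 to 8 rows; each row shifts and turns the commanded pose from where the row before left it, along the tool's axes as they then stand; what a row does not reach is not made up. A row lasts 1/8 s, in which the tool goes at most 62.5 mm and 10.7 degrees, less where a joint would pass 70% of its speed; a pose out of reach is approached as far as the arm can. A call with a gripper value outside its range is refused whole. The fingers move at their own pace and stop on an object; the grip force is fixed at half the most. Time passes only in rows, so rows that do not move let the fingers close. It gives the time, the measured TCP pose, the force and the opening at its end, in the units of the state.
- robot.get_state(): the state, without advancing time (a new reading comes with each control period).
- viewer.camera(name): name is "side" or "top"; returns the picture (420x560x3 uint8, red, green, blue); there is no depth.
- viewer.get_calibration(name): a dict with "mtx" (3x3 intrinsics, pixels), "rvec" (rotation vector, rad) and "tvec" (3), from world to camera coordinates, as OpenCV has them. Camera axes: x right, y down, z forward; pixel columns grow to the right and rows downward; lengths in mm; the calibration is good to about 2 mm. A picture is of the moment at which its call begins. get_calibration takes no time and is no camera call.
- job_done(): hands the job in, once; it reports no verdict.
The state is a dict: "time_s": time; "joint_positions": joint angles; "qd": joint speeds; "effort": joint torques, N m; "position": TCP position; "orientation": TCP orientation; "contact_force": force on the tool from outside, world axes, zero at the start; "wrist_torque": the same for the moment, N m; "opening": finger opening in mm.
Only numpy, scipy, OpenCV 4.12 (cv2) and the standard library are available. Lean on these libraries where they do the work, as an engineer would, in place of code of your own. Each camera call takes 0.05 s, during which the arm holds its last target.

## Working session

There is one attempt and no reset: what is moved stays moved. The work goes in short steps, Python scripts to look and compute and a tool call to move; the robot and the scene stay as the last step left them, time stands still between calls to the robot, and variables do not carry over. Pictures are saved under pics/ and viewed, and the job is handed in when it is done.

Besides the shell and the picture viewer there is one more tool, called after "Emit:" by a JSON object that holds its "fn" and its "kwargs". send_rows: Moves the arm, as the interface text tells. Its arguments: {"type":"object","properties":{"increments":{"type":"array","items":{"type":"object","properties":{"dx":{"type":"number"},"dy":{"type":"number"},"dz":{"type":"number"},"wx":{"type":"number"},"wy":{"type":"number"},"wz":{"type":"number"},"hand":{"type":"number"}}}}},"required":["increments"]}

```bash
mkdir -p pics; ls
python3 - <<'E'
from rig import robot, viewer
import cv2
for n in("side","top"):
    im=viewer.camera(n); cv2.imwrite(f"pics/{n}0.png",cv2.resize(im[:,:,::-1],(784,588),interpolation=cv2.INTER_CUBIC)); cv2.imwrite(f"pics/{n}0raw.png",im[:,:,::-1])
    print(n,viewer.get_calibration(n))
print(robot.get_state())
E
```

```text
pics
side {'mtx': array([[513.99023072,   0.        , 276.18127163],
       [  0.        , 513.99023072, 206.70703365],
       [  0.        ,   0.        ,   1.        ]]), 'rvec': array([ 0.99113003, -2.53061341,  0.94040616]), 'tvec': array([396.1830491 , 292.18697831, 761.0134181 ])}
top {'mtx': array([[529.84331897,   0.        , 289.47775768],
       [  0.        , 529.84331897, 212.11337437],
       [  0.        ,   0.        ,   1.        ]]), 'rvec': array([ 2.14004123, -2.17012689,  0.14935856]), 'tvec': array([   6.80733894,  545.85886094, 1249.91957373])}
{'time_s': 0.1, 'joint_positions': array([-1.33142111e+00,  1.31108580e-01,  1.48916443e+00, -1.81409709e-06,
        1.52302802e+00, -8.54122911e-02]), 'qd': array([ 1.31808426e-05, -1.53984181e-03, -2.45691476e-03, -1.68874701e-04,
        1.99282265e-03,  1.50364066e-04]), 'effort': array([ 1.58526705e-03, -5.70948529e+01, -5.01943874e+01, -1.62927131e-04,
        8.07556644e-03,  4.46193678e-05]), 'position': array([ 191.38784951, -568.25660514,  302.93880795]), 'orientation': array([-3.14144872e+00,  1.70229951e-03, -1.24600860e+00]), 'contact_force': array([-0.13096882, -0.00733861, -0.37348393]), 'wrist_torque': array([ 0.00054313,  0.0105014 , -0.00633556]), 'opening': 85.706884690564}
```

View pics/side0.png

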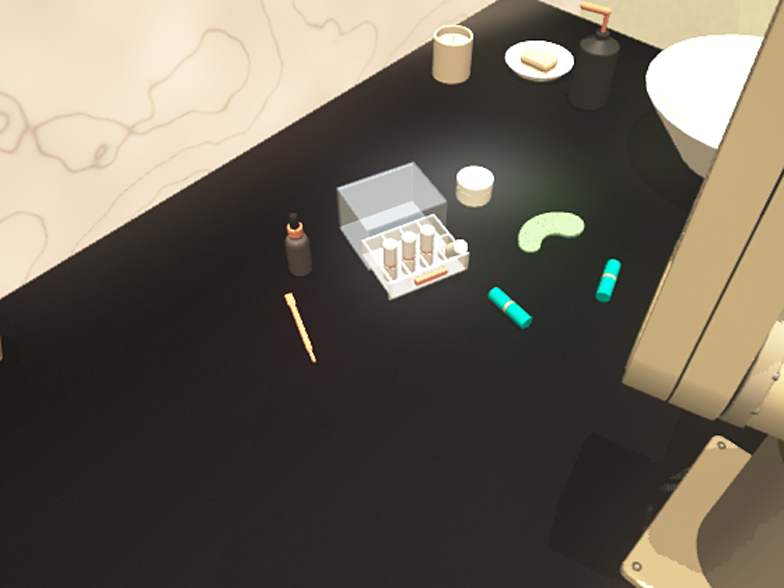

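View pics/top0.png

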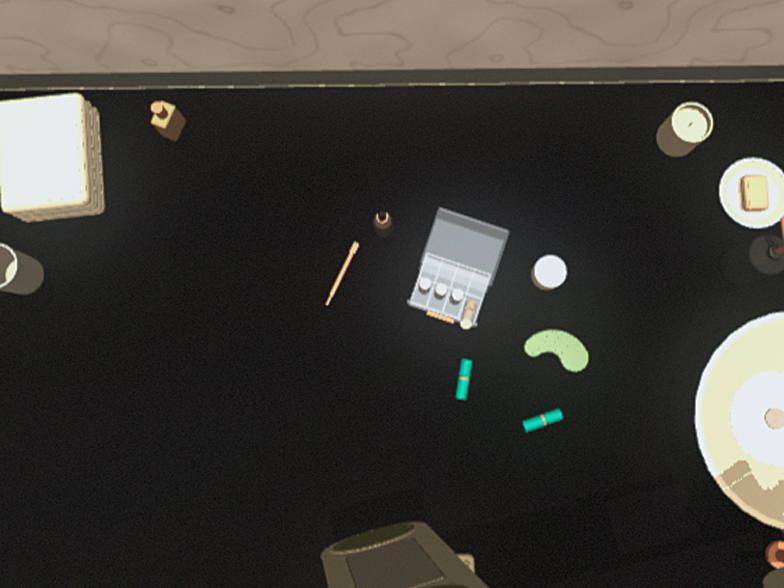

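Run:
```python
import cv2
t=cv2.imread("pics/top0raw.png")[140:245,280:380]; cv2.imwrite("pics/tc.png",cv2.resize(t,None,fx=5.7,fy=5.7,interpolation=cv2.INTER_CUBIC))
s=cv2.imread("pics/side0raw.png")[110:220,235:345]; cv2.imwrite("pics/sc.png",cv2.resize(s,None,fx=5.4,fy=5.4,interpolation=cv2.INTER_CUBIC))
```

```text
(no output)
```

View pics/tc.png

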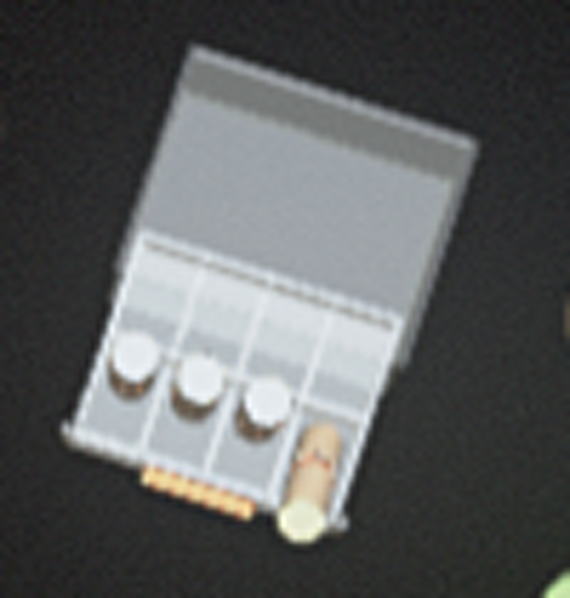

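View pics/sc.png

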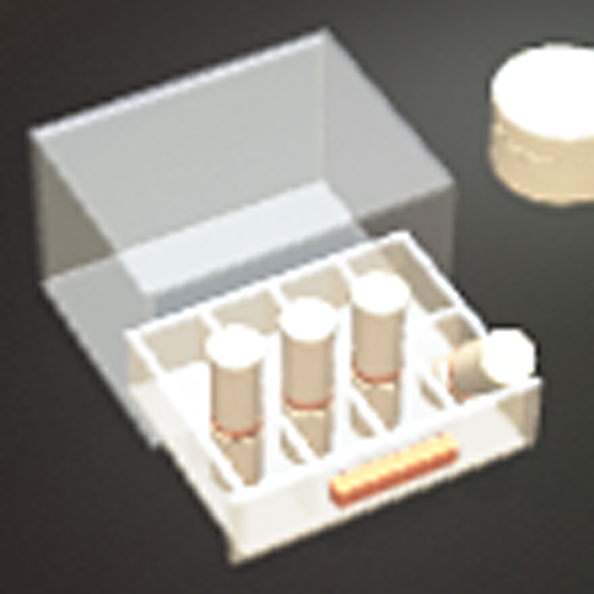

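```bash
cat > h.py <<'E'
import cv2, numpy as np
from rig import viewer
C={n:viewer.get_calibration(n) for n in("side","top")}
def ray(n,uv):
    c=C[n];R=cv2.Rodrigues(c["rvec"])[0];o=-R.T@c["tvec"]
    d=R.T@np.linalg.inv(c["mtx"])@np.array([uv[0],uv[1],1.]);return o,d/np.linalg.norm(d)
def plane(n,uv,z):
    o,d=ray(n,uv);return o+d*(z-o[2])/d[2]
def tri(a,b):
    o1,d1=ray("side",a);o2,d2=ray("top",b)
    s=np.linalg.lstsq(np.c_[d1,-d2],o2-o1,rcond=None)[0]
    p,q=o1+s[0]*d1,o2+s[1]*d2;return (p+q)/2,np.linalg.norm(p-q)
def proj(n,P):
    c=C[n];return cv2.projectPoints(np.float64(P).reshape(-1,3),c["rvec"],c["tvec"],c["mtx"],None)[0][:,0]
T=lambda x,y:(280+x/5.7-.41,140+y/5.7-.41)
S=lambda x,y:(235+x/5.4-.41,110+y/5.4-.41)
E
python3 - <<'E'
from h import *
np.set_printoptions(precision=1,suppress=True)
L=plane("top",T(68,430),36.5);R=plane("top",T(345,524),36.5)
print("panel top",L,R,np.linalg.norm(L-R),np.degrees(np.arctan2(*(L-R)[[1,0]]))-90)
L=plane("side",S(235,500),36.5);R=plane("side",S(541,380),36.5)
print("panel side",L,R,np.linalg.norm(L-R),np.degrees(np.arctan2(*(L-R)[[1,0]]))-90)
a=plane("top",T(192,45),82);b=plane("top",T(478,143),82)
print("roof back top",a,b,np.linalg.norm(a-b),np.degrees(np.arctan2(*(a-b)[[1,0]]))-90)
a=plane("side",S(35,130),82);b=plane("side",S(325,32),82);c=plane("side",S(455,183),82)
print("roof side FL?",a,b,c,np.linalg.norm(a-b),np.linalg.norm(b-c))
print("cap",tri(S(512,357),T(302,522)))
for s,t in (((380,290),(267,400)),((307,318),(200,378)),((236,346),(133,354))): print("std top",tri(S(*s),T(*t)),plane("top",T(*t),74.5))
E
```

```text
panel top [538.7  -5.7  36.5] [ 496.9 -122.5   36.5] 124.07764669339713 -19.67687622218115
panel side [539.2  -3.4  36.5] [ 496.5 -122.    36.5] 126.13083985746803 -19.799151673159514
roof back top [694.2 -59.4  82. ] [ 650.8 -177.5   82. ] 125.81832738342997 -20.15459892999887
roof side FL? [692.9 -59.2  82. ] [ 650.7 -175.4   82. ] [ 557.7 -142.6   82. ] 123.59132258200376 98.59484566341234
cap (array([ 495.6, -101.7,   64.4]), np.float64(0.6641388925100682))
std top (array([545.5, -87.5,  74.9]), np.float64(0.8899439472882784)) [545.2 -87.7  74.5]
std top (array([555.4, -59.8,  74.4]), np.float64(1.4715519193787472)) [554.8 -60.2  74.5]
std top (array([565.4, -32.6,  73.9]), np.float64(0.22853230147541892)) [565.2 -32.7  74.5]
```

Emit:
{"fn": "send_rows", "kwargs": {"increments": [{"wz":-10,"hand":0},{"wz":-10,"hand":0},{"wz":-10,"hand":0},{"wz":-10,"hand":0},{"wz":-10,"hand":0},{"wz":-10,"hand":0},{"wz":-10,"hand":0},{"wz":-10,"hand":0}]}}

```text
invalid input at $.increments[0]: expected keys dx, dy, dz, wx, wy, wz, hand
```

Emit:
{"fn": "send_rows", "kwargs": {"increments": [{"wz":-10,"hand":0},{"wz":-10,"hand":0},{"wz":-10,"hand":0},{"wz":-10,"hand":0},{"wz":-10,"hand":0},{"wz":-10,"hand":0},{"wz":-1.4,"hand":0},{"hand":0}]}}

```text
invalid input at $.increments[0]: expected keys dx, dy, dz, wx, wy, wz, hand
```

Emit:
{"fn": "send_rows", "kwargs": {"increments": [{"dx":0,"dy":0,"dz":0,"wx":0,"wy":0,"wz":-10,"hand":0},{"dx":0,"dy":0,"dz":0,"wx":0,"wy":0,"wz":-10,"hand":0},{"dx":0,"dy":0,"dz":0,"wx":0,"wy":0,"wz":-10,"hand":0},{"dx":0,"dy":0,"dz":0,"wx":0,"wy":0,"wz":-10,"hand":0},{"dx":0,"dy":0,"dz":0,"wx":0,"wy":0,"wz":-10,"hand":0},{"dx":0,"dy":0,"dz":0,"wx":0,"wy":0,"wz":-10,"hand":0},{"dx":0,"dy":0,"dz":0,"wx":0,"wy":0,"wz":-10,"hand":0},{"dx":0,"dy":0,"dz":0,"wx":0,"wy":0,"wz":-10,"hand":0}]}}

```text
time_s: 1.1
position: [191.4, -568.4, 303.2]
orientation: [-3.14, 0.0, 0.156]
contact_force: [-0.6, -1.1, -0.9]
opening: -0.3
```

Emit:
{"fn": "send_rows", "kwargs": {"increments": [{"dx":0.02,"dy":-0.025,"dz":0,"wx":0,"wy":0,"wz":0,"hand":0},{"dx":0.035,"dy":-0.045,"dz":0,"wx":0,"wy":0,"wz":0,"hand":0},{"dx":0.035,"dy":-0.045,"dz":0,"wx":0,"wy":0,"wz":0,"hand":0},{"dx":0.035,"dy":-0.045,"dz":0,"wx":0,"wy":0,"wz":0,"hand":0},{"dx":0.035,"dy":-0.045,"dz":0,"wx":0,"wy":0,"wz":0,"hand":0},{"dx":0.035,"dy":-0.045,"dz":0,"wx":0,"wy":0,"wz":0,"hand":0},{"dx":0.035,"dy":-0.045,"dz":0,"wx":0,"wy":0,"wz":0,"hand":0},{"dx":0.035,"dy":-0.045,"dz":0,"wx":0,"wy":0,"wz":0,"hand":0}]}}

```text
time_s: 2.1
position: [403.0, -191.0, 303.7]
orientation: [-3.142, -0.0, 0.15]
contact_force: [0.4, 0.1, 0.3]
opening: 0.1
```

Emit:
{"fn": "send_rows", "kwargs": {"increments": [{"dx":0.035,"dy":-0.045,"dz":0,"wx":0,"wy":0,"wz":0,"hand":0},{"dx":0.035,"dy":-0.04,"dz":0,"wx":0,"wy":0,"wz":-10,"hand":0},{"dx":0,"dy":0,"dz":0,"wx":0,"wy":0,"wz":-10,"hand":0},{"dx":0,"dy":0,"dz":0,"wx":0,"wy":0,"wz":-10,"hand":0},{"dx":0,"dy":0,"dz":0,"wx":0,"wy":0,"wz":-10,"hand":0},{"dx":0,"dy":0,"dz":0,"wx":0,"wy":0,"wz":-10,"hand":0},{"dx":0,"dy":0,"dz":0,"wx":0,"wy":0,"wz":-10,"hand":0},{"dx":0,"dy":0,"dz":0,"wx":0,"wy":0,"wz":0,"hand":0}]}}

```text
time_s: 3.1
position: [458.9, -98.2, 303.5]
orientation: [-3.141, 0.0, 1.196]
contact_force: [-0.4, 0.5, 0.8]
opening: -0.2
```

```bash
cat > st.py <<'E'
from h import *
from rig import robot
s=robot.get_state(); p=s["position"]; ux=np.array([.9397,-.342]);uy=np.array([.342,.9397])
d=p[:2]-[517.8,-63.5]
print("t",s["time_s"],"x'",round(d@ux,1),"y'",round(d@uy,1),"z tip",round(p[2]-73,1),"yaw",np.degrees(s["orientation"]).round(2),"F",s["contact_force"].round(2),s["joint_positions"].round(2))
E
python3 st.py
```

```text
t 3.1 x' -43.5 y' -52.7 z tip 230.5 yaw [-179.96    0.     68.55] F [-0.35  0.46  0.77] [-0.32 -0.23  1.84  0.    1.53 -1.52]
```

Emit:
{"fn": "send_rows", "kwargs": {"increments": [{"dx":0,"dy":0,"dz":0,"wx":0,"wy":0,"wz":-1.4,"hand":0},{"dx":0.009,"dy":0,"dz":0.03,"wx":0,"wy":0,"wz":0,"hand":0},{"dx":0,"dy":0,"dz":0.04,"wx":0,"wy":0,"wz":0,"hand":0},{"dx":0,"dy":0,"dz":0.04,"wx":0,"wy":0,"wz":0,"hand":0},{"dx":0,"dy":0,"dz":0.04,"wx":0,"wy":0,"wz":0,"hand":0},{"dx":0,"dy":0,"dz":0.02,"wx":0,"wy":0,"wz":0,"hand":0},{"dx":0,"dy":0,"dz":0.01,"wx":0,"wy":0,"wz":0,"hand":0},{"dx":0,"dy":0,"dz":0,"wx":0,"wy":0,"wz":0,"hand":0}]}}

```text
time_s: 4.1
position: [462.0, -89.8, 123.7]
orientation: [-3.141, 0.0, 1.221]
contact_force: [0.2, -0.1, 0.3]
opening: -0.1
```

```bash
cat > look.py <<'E'
import sys
from h import *
n=sys.argv[1]
for k,(c,f) in {"top":((140,245,270,380),5),"side":((90,220,215,345),4.5)}.items():
    im=viewer.camera(k)[:,:,::-1]
    cv2.imwrite(f"pics/{k}{n}.png",cv2.resize(im[c[0]:c[1],c[2]:c[3]],None,fx=f,fy=f,interpolation=cv2.INTER_CUBIC))
a=cv2.imread(f"pics/top{n}.png");b=cv2.imread(f"pics/side{n}.png")
h=min(a.shape[0],b.shape[0]);w=cv2.hconcat([cv2.resize(i,(int(i.shape[1]*380/i.shape[0]),380)) for i in (a,b)])
cv2.imwrite(f"pics/both{n}.png",w)
E
python3 st.py; python3 look.py 1
```

```text
t 4.1 x' -43.5 y' -43.8 z tip 50.7 yaw [-179.95    0.     69.96] F [ 0.22 -0.12  0.3 ] [-0.3  -0.05  2.02 -0.    1.17 -1.52]
```

View pics/both1.png

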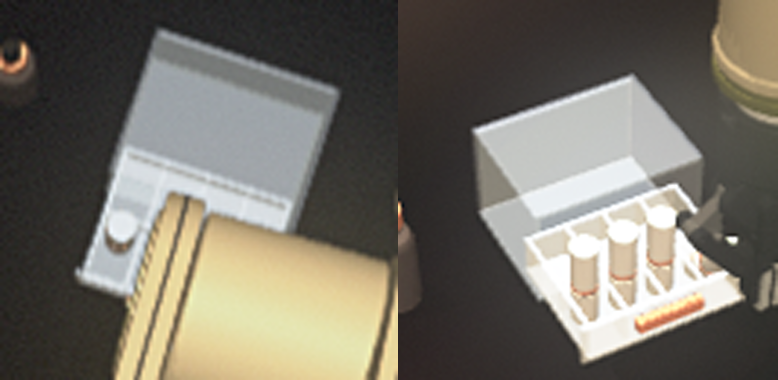

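Run:
```python
from h import *
im=viewer.camera("side")[60:210,260:400,::-1]
g=(255*(im/255.)**.5).astype('uint8')
cv2.imwrite("pics/s2.png",cv2.resize(g,None,fx=4,fy=4,interpolation=cv2.INTER_CUBIC))
# project expected fingertip corners
o=np.array([462.0,-89.8]);ux=np.array([.9397,-.342]);uy=np.array([.342,.9397])
for a,b in((11,14),(11,-14),(-11,14),(-11,-14)):
    q=proj("side",[*(o+a*ux+b*uy),50.7])[0];print((q-[260,60])*4)
```

```text
[278.31507996 525.47240588]
[328.60828913 505.6107557 ]
[302.49598338 556.06984984]
[353.2550275  535.68714788]
```

View pics/s2.png

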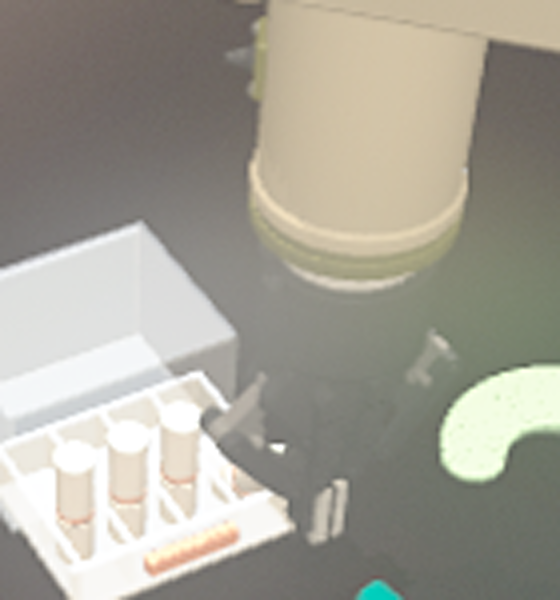

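Run:
```python
from h import *
ux=np.array([.9397,-.342,0]);uy=np.array([.342,.9397,0]);P=np.array([462,-89.8,123.7])
for uv in((205,415),(225,440),(265,470),(265,375),(290,490),(320,540),(345,480),(435,335)):
    o,d=ray("side",(260+uv[0]/4,60+uv[1]/4))
    for off in(0,):
        t=((P+off*ux-o)@ux)/(d@ux);X=o+t*d;print(uv,off,"y rel",((X-P)@uy).round(1),"z",X[2].round(1))
```

```text
(205, 415) 0 y rel 65.3 z 156.3
(225, 440) 0 y rel 54.4 z 136.3
(265, 470) 0 y rel 32.0 z 107.0
(265, 375) 0 y rel 36.5 z 167.0
(290, 490) 0 y rel 17.3 z 86.9
(320, 540) 0 y rel -3.2 z 42.4
(345, 480) 0 y rel -13.2 z 78.8
(435, 335) 0 y rel -52.1 z 152.8
```

Emit:
{"fn": "send_rows", "kwargs": {"increments": [{"dx":0,"dy":0.008,"dz":0.004,"wx":0,"wy":0,"wz":0,"hand":0},{"dx":0,"dy":0.006,"dz":0,"wx":0,"wy":0,"wz":0,"hand":0},{"dx":0,"dy":0.003,"dz":0,"wx":0,"wy":0,"wz":0,"hand":0},{"dx":0,"dy":0.003,"dz":0,"wx":0,"wy":0,"wz":0,"hand":0},{"dx":0,"dy":0.003,"dz":0,"wx":0,"wy":0,"wz":0,"hand":0},{"dx":0,"dy":0.003,"dz":0,"wx":0,"wy":0,"wz":0,"hand":0},{"dx":0,"dy":0.003,"dz":0,"wx":0,"wy":0,"wz":0,"hand":0},{"dx":0,"dy":0.003,"dz":0,"wx":0,"wy":0,"wz":0,"hand":0}]}}

```text
time_s: 5.25
position: [492.4, -100.8, 119.9]
orientation: [3.142, 0.0, 1.222]
contact_force: [-0.9, 0.9, -0.2]
opening: 0.2
```

```bash
cat > zs.py <<'E'
import sys
from h import *
im=viewer.camera("side")[120:210,245:345,::-1]
g=(255*(im/255.)**.6).astype('uint8')
cv2.imwrite(f"pics/z{sys.argv[1]}.png",cv2.resize(g,None,fx=6,fy=6,interpolation=cv2.INTER_CUBIC))
E
python3 st.py; python3 zs.py 1
```

```text
t 5.25 x' -11.1 y' -43.7 z tip 46.9 yaw [180.     0.    70.01] F [-0.92  0.94 -0.21] [-0.3   0.04  1.93 -0.    1.17 -1.53]
```

View pics/z1.png

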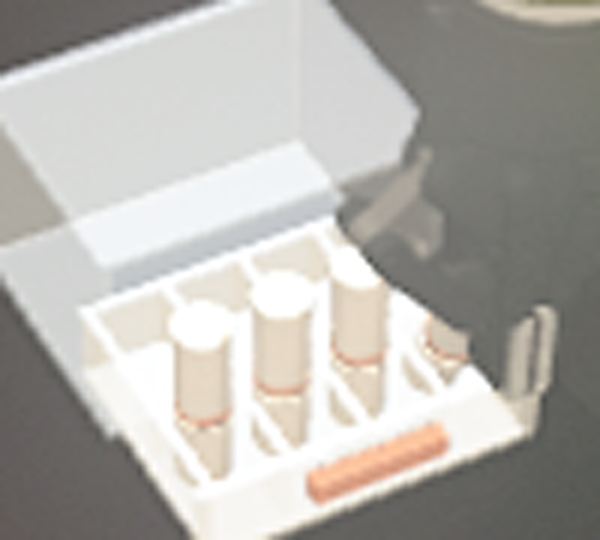

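Emit:
{"fn": "send_rows", "kwargs": {"increments": [{"dx":0,"dy":0.003,"dz":0,"wx":0,"wy":0,"wz":0,"hand":0},{"dx":0,"dy":0.003,"dz":0,"wx":0,"wy":0,"wz":0,"hand":0},{"dx":0,"dy":0.0025,"dz":0,"wx":0,"wy":0,"wz":0,"hand":0},{"dx":0,"dy":0.0025,"dz":0,"wx":0,"wy":0,"wz":0,"hand":0},{"dx":0,"dy":0.0025,"dz":0,"wx":0,"wy":0,"wz":0,"hand":0},{"dx":0,"dy":0.0025,"dz":0,"wx":0,"wy":0,"wz":0,"hand":0},{"dx":0,"dy":0.002,"dz":0,"wx":0,"wy":0,"wz":0,"hand":0},{"dx":0,"dy":0,"dz":0,"wx":0,"wy":0,"wz":0,"hand":0}]}}

```text
time_s: 6.3
position: [509.3, -106.9, 119.9]
orientation: [3.142, -0.0, 1.222]
contact_force: [0.2, 0.4, -0.1]
opening: -0.3
```

```bash
python3 st.py; python3 zs.py 2
```

```text
t 6.3 x' 6.9 y' -43.7 z tip 46.9 yaw [180.    -0.    70.01] F [ 0.2   0.39 -0.06] [-0.31  0.09  1.88  0.    1.17 -1.53]
```

View pics/z2.png

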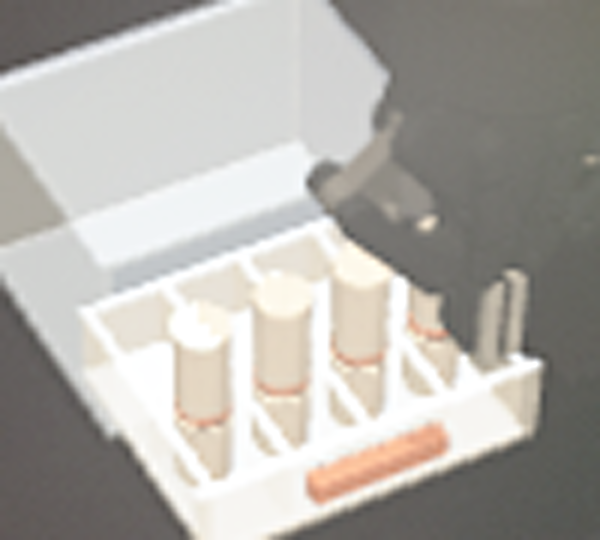

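Emit:
{"fn": "send_rows", "kwargs": {"increments": [{"dx":0,"dy":-0.003,"dz":0,"wx":0,"wy":0,"wz":0,"hand":0},{"dx":0,"dy":-0.006,"dz":0,"wx":0,"wy":0,"wz":0,"hand":0},{"dx":0,"dy":-0.01,"dz":0,"wx":0,"wy":0,"wz":0,"hand":0},{"dx":0,"dy":-0.015,"dz":0,"wx":0,"wy":0,"wz":0,"hand":0},{"dx":0,"dy":-0.02,"dz":0,"wx":0,"wy":0,"wz":0,"hand":0},{"dx":0,"dy":-0.02,"dz":0,"wx":0,"wy":0,"wz":0,"hand":0},{"dx":0,"dy":-0.01,"dz":0,"wx":0,"wy":0,"wz":0,"hand":0},{"dx":0,"dy":0,"dz":0,"wx":0,"wy":0,"wz":0,"hand":0}]}}

```text
time_s: 7.35
position: [429.8, -78.0, 119.9]
orientation: [3.141, -0.0, 1.222]
contact_force: [-0.3, 0.1, 0.1]
opening: -0.2
```

```bash
python3 st.py; python3 zs.py 3; python3 look.py 3
```

```text
t 7.35 x' -77.7 y' -43.7 z tip 46.9 yaw [179.98  -0.    70.02] F [-0.31  0.13  0.09] [-0.3  -0.14  2.11  0.    1.17 -1.52]
```

View pics/z3.png

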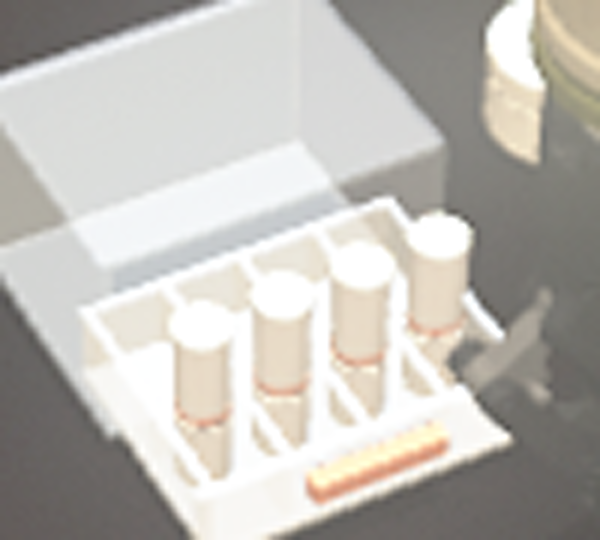

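View pics/both3.png

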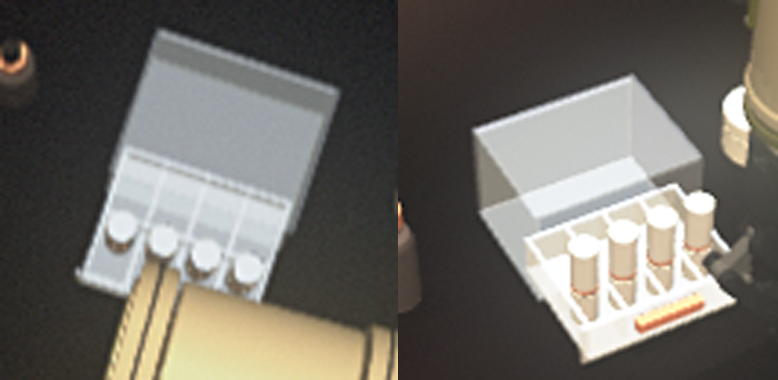

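Emit:
{"fn": "send_rows", "kwargs": {"increments": [{"dx":0.015,"dy":0,"dz":0,"wx":0,"wy":0,"wz":0,"hand":0},{"dx":0.02,"dy":0,"dz":0.01,"wx":0,"wy":0,"wz":0,"hand":0},{"dx":0.0095,"dy":0,"dz":0.01,"wx":0,"wy":0,"wz":0,"hand":0},{"dx":0,"dy":0.01,"dz":0.006,"wx":0,"wy":0,"wz":0,"hand":0},{"dx":0,"dy":0.02,"dz":0,"wx":0,"wy":0,"wz":0,"hand":0},{"dx":0,"dy":0.015,"dz":0,"wx":0,"wy":0,"wz":0,"hand":0},{"dx":0,"dy":0.005,"dz":0,"wx":0,"wy":0,"wz":0,"hand":0},{"dx":0,"dy":0,"dz":0,"wx":0,"wy":0,"wz":0,"hand":0}]}}

```text
time_s: 8.5
position: [492.2, -53.2, 93.5]
orientation: [-3.141, 0.0, 1.222]
contact_force: [-0.6, 0.1, -0.0]
opening: 0.7
```

```bash
python3 st.py; python3 zs.py 4
```

```text
t 8.5 x' -27.5 y' 0.9 z tip 20.5 yaw [-1.7995e+02  1.0000e-02  7.0020e+01] F [-0.62  0.07 -0.02] [-0.21  0.07  1.97  0.    1.11 -1.43]
```

View pics/z4.png

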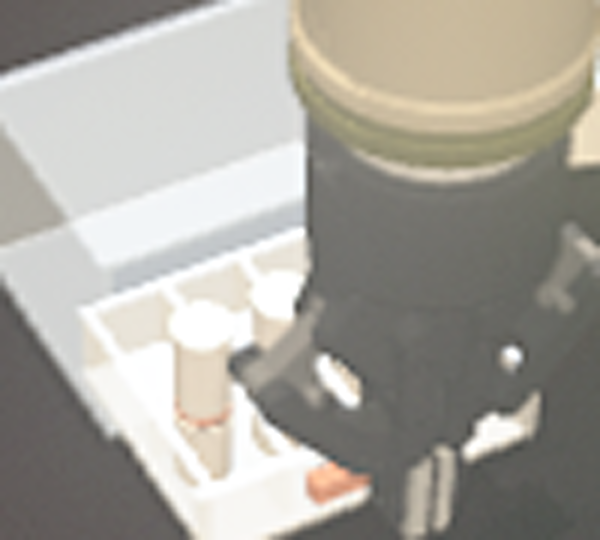

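Emit:
{"fn": "send_rows", "kwargs": {"increments": [{"dx":0,"dy":0.003,"dz":0,"wx":0,"wy":0,"wz":0,"hand":0},{"dx":0,"dy":0.002,"dz":0,"wx":0,"wy":0,"wz":0,"hand":0},{"dx":0,"dy":0.0015,"dz":0,"wx":0,"wy":0,"wz":0,"hand":0},{"dx":0,"dy":0.001,"dz":0,"wx":0,"wy":0,"wz":0,"hand":0},{"dx":0,"dy":0.001,"dz":0,"wx":0,"wy":0,"wz":0,"hand":0},{"dx":0,"dy":0.001,"dz":0,"wx":0,"wy":0,"wz":0,"hand":0},{"dx":0,"dy":0.001,"dz":0,"wx":0,"wy":0,"wz":0,"hand":0},{"dx":0,"dy":0.0015,"dz":0,"wx":0,"wy":0,"wz":0,"hand":0}]}}

```text
time_s: 9.55
position: [503.7, -57.5, 93.8]
orientation: [-3.141, -0.0, 1.222]
contact_force: [-1.5, 1.3, 1.0]
opening: 0.0
```

Emit:
{"fn": "send_rows", "kwargs": {"increments": [{"dx":0,"dy":0.0015,"dz":0,"wx":0,"wy":0,"wz":0,"hand":0},{"dx":0,"dy":0.002,"dz":0,"wx":0,"wy":0,"wz":0,"hand":0},{"dx":0,"dy":0.002,"dz":0,"wx":0,"wy":0,"wz":0,"hand":0},{"dx":0,"dy":0.002,"dz":0,"wx":0,"wy":0,"wz":0,"hand":0},{"dx":0,"dy":0.002,"dz":0,"wx":0,"wy":0,"wz":0,"hand":0},{"dx":0,"dy":0.002,"dz":0,"wx":0,"wy":0,"wz":0,"hand":0},{"dx":0,"dy":0.002,"dz":0,"wx":0,"wy":0,"wz":0,"hand":0},{"dx":0,"dy":0.002,"dz":0,"wx":0,"wy":0,"wz":0,"hand":0}]}}

```text
time_s: 10.55
position: [518.4, -62.9, 93.9]
orientation: [-3.142, -0.0, 1.222]
contact_force: [-1.0, 2.4, -0.0]
opening: -0.1
```

```bash
python3 st.py; python3 zs.py 5
```

```text
t 10.55 x' 0.3 y' 0.8 z tip 20.9 yaw [-180.     -0.     70.01] F [-1.    2.43 -0.04] [-0.22  0.13  1.89  0.    1.12 -1.44]
```

View pics/z5.png

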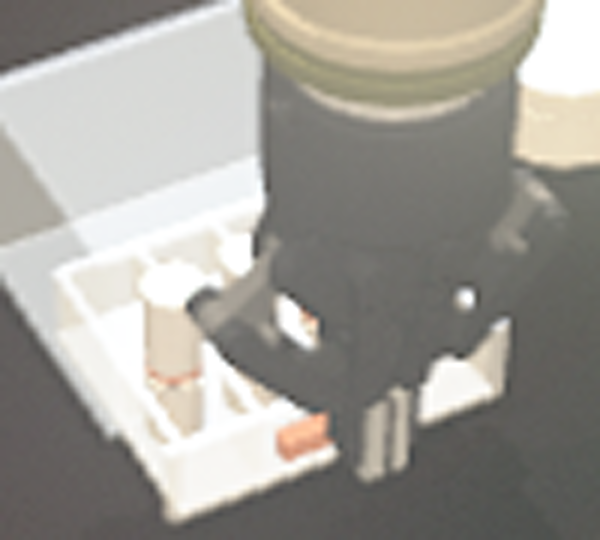

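Emit:
{"fn": "send_rows", "kwargs": {"increments": [{"dx":0,"dy":0.002,"dz":0,"wx":0,"wy":0,"wz":0,"hand":0},{"dx":0,"dy":0.002,"dz":0,"wx":0,"wy":0,"wz":0,"hand":0},{"dx":0,"dy":0.002,"dz":0,"wx":0,"wy":0,"wz":0,"hand":0},{"dx":0,"dy":0.002,"dz":0,"wx":0,"wy":0,"wz":0,"hand":0},{"dx":0,"dy":0.002,"dz":0,"wx":0,"wy":0,"wz":0,"hand":0},{"dx":0,"dy":0.002,"dz":0,"wx":0,"wy":0,"wz":0,"hand":0},{"dx":0,"dy":0.002,"dz":0,"wx":0,"wy":0,"wz":0,"hand":0},{"dx":0,"dy":0.002,"dz":0,"wx":0,"wy":0,"wz":0,"hand":0}]}}

```text
time_s: 11.6
position: [533.4, -68.4, 93.9]
orientation: [-3.142, -0.0, 1.222]
contact_force: [-2.3, 1.9, 0.1]
opening: -0.2
```

Emit:
{"fn": "send_rows", "kwargs": {"increments": [{"dx":0,"dy":0.002,"dz":0,"wx":0,"wy":0,"wz":0,"hand":0},{"dx":0,"dy":0.002,"dz":0,"wx":0,"wy":0,"wz":0,"hand":0},{"dx":0,"dy":0.002,"dz":0,"wx":0,"wy":0,"wz":0,"hand":0},{"dx":0,"dy":0.002,"dz":0,"wx":0,"wy":0,"wz":0,"hand":0},{"dx":0,"dy":0.002,"dz":0,"wx":0,"wy":0,"wz":0,"hand":0},{"dx":0,"dy":0.002,"dz":0,"wx":0,"wy":0,"wz":0,"hand":0},{"dx":0,"dy":0.0015,"dz":0,"wx":0,"wy":0,"wz":0,"hand":0},{"dx":0,"dy":0.0015,"dz":0,"wx":0,"wy":0,"wz":0,"hand":0}]}}

```text
time_s: 12.6
position: [547.5, -73.5, 93.9]
orientation: [3.142, -0.0, 1.222]
contact_force: [-2.0, 3.2, 0.2]
opening: 0.0
```

```bash
python3 st.py; python3 zs.py 6
```

```text
t 12.6 x' 31.3 y' 0.8 z tip 20.9 yaw [180.    -0.    70.01] F [-2.04  3.17  0.23] [-0.23  0.21  1.81  0.    1.13 -1.45]
```

View pics/z6.png

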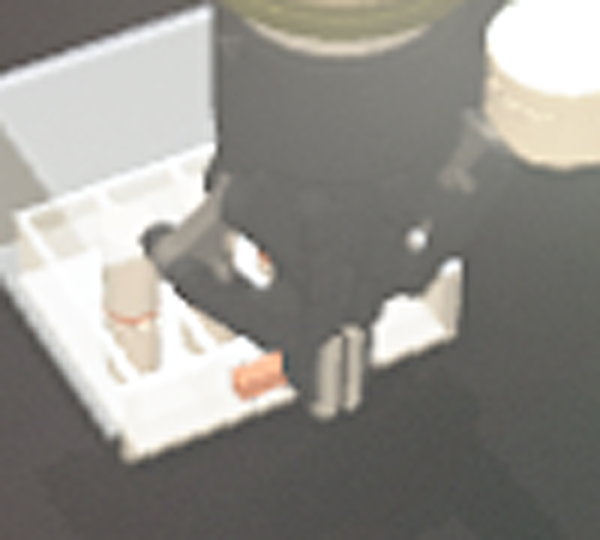

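Emit:
{"fn": "send_rows", "kwargs": {"increments": [{"dx":0,"dy":0.0015,"dz":0,"wx":0,"wy":0,"wz":0,"hand":0},{"dx":0,"dy":0.0015,"dz":0,"wx":0,"wy":0,"wz":0,"hand":0},{"dx":0,"dy":0.0015,"dz":0,"wx":0,"wy":0,"wz":0,"hand":0},{"dx":0,"dy":0.001,"dz":0,"wx":0,"wy":0,"wz":0,"hand":0},{"dx":0,"dy":0.001,"dz":0,"wx":0,"wy":0,"wz":0,"hand":0},{"dx":0,"dy":0.001,"dz":0,"wx":0,"wy":0,"wz":0,"hand":0},{"dx":0,"dy":0.001,"dz":0,"wx":0,"wy":0,"wz":0,"hand":0},{"dx":0,"dy":0.0005,"dz":0,"wx":0,"wy":0,"wz":0,"hand":0}]}}

```text
time_s: 13.65
position: [555.9, -76.6, 93.9]
orientation: [3.142, 0.0, 1.222]
contact_force: [-0.7, 1.0, -0.0]
opening: -0.1
```

```bash
python3 st.py
```

```text
t 13.65 x' 40.3 y' 0.8 z tip 20.9 yaw [180.     0.    70.01] F [-0.66  1.   -0.01] [-0.23  0.23  1.78 -0.    1.13 -1.45]
```

Emit:
{"fn": "send_rows", "kwargs": {"increments": [{"dx":0,"dy":0.0005,"dz":0,"wx":0,"wy":0,"wz":0,"hand":0},{"dx":0,"dy":0.0005,"dz":0,"wx":0,"wy":0,"wz":0,"hand":0},{"dx":0,"dy":0.0005,"dz":0,"wx":0,"wy":0,"wz":0,"hand":0},{"dx":0,"dy":0.0005,"dz":0,"wx":0,"wy":0,"wz":0,"hand":0}]}}

```text
time_s: 14.15
position: [557.0, -76.9, 93.8]
orientation: [-3.139, 0.0, 1.222]
contact_force: [-8.0, 3.5, 7.1]
opening: -0.1
```

Emit:
{"fn": "send_rows", "kwargs": {"increments": [{"dx":0,"dy":0.0005,"dz":0,"wx":0,"wy":0,"wz":0,"hand":0},{"dx":0,"dy":0.0005,"dz":0,"wx":0,"wy":0,"wz":0,"hand":0}]}}

```text
time_s: 14.4
position: [557.2, -77.0, 93.7]
orientation: [-3.137, 0.0, 1.222]
contact_force: [-13.7, 5.0, 11.1]
opening: 0.3
```

```bash
python3 st.py; python3 zs.py 7
```

```text
t 14.4 x' 41.6 y' 0.8 z tip 20.7 yaw [-1.7975e+02  2.0000e-02  7.0020e+01] F [-13.73   5.    11.1 ] [-0.23  0.24  1.77  0.    1.14 -1.45]
```

View pics/z7.png

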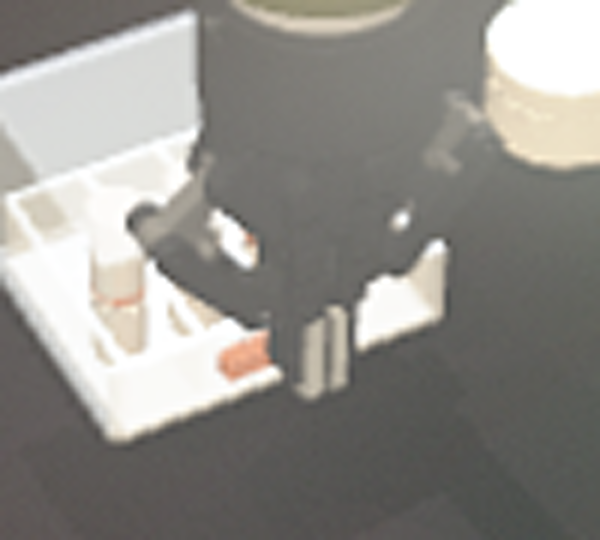

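Emit:
{"fn": "send_rows", "kwargs": {"increments": [{"dx":0,"dy":-0.002,"dz":0,"wx":0,"wy":0,"wz":0,"hand":0},{"dx":0,"dy":-0.005,"dz":0,"wx":0,"wy":0,"wz":0,"hand":0},{"dx":0,"dy":-0.015,"dz":0,"wx":0,"wy":0,"wz":0,"hand":0},{"dx":0,"dy":-0.03,"dz":0,"wx":0,"wy":0,"wz":0,"hand":0},{"dx":0,"dy":-0.03,"dz":-0.02,"wx":0,"wy":0,"wz":0,"hand":0},{"dx":-0.03,"dy":-0.03,"dz":-0.03,"wx":0,"wy":0,"wz":0,"hand":0},{"dx":-0.03,"dy":-0.02,"dz":-0.03,"wx":0,"wy":0,"wz":0,"hand":0},{"dx":0,"dy":0,"dz":0,"wx":0,"wy":0,"wz":0,"hand":0}]}}

```text
time_s: 15.45
position: [414.7, -90.4, 176.8]
orientation: [3.135, 0.0, 1.22]
contact_force: [1.1, -0.8, 0.2]
opening: 0.1
```

```bash
python3 st.py; python3 zs.py 8; python3 look.py 8
```

```text
t 15.45 x' -87.7 y' -60.5 z tip 103.8 yaw [1.7962e+02 3.0000e-02 6.9900e+01] F [ 1.07 -0.76  0.17] [-0.34 -0.27  2.11 -0.    1.3  -1.55]
```

View pics/z8.png

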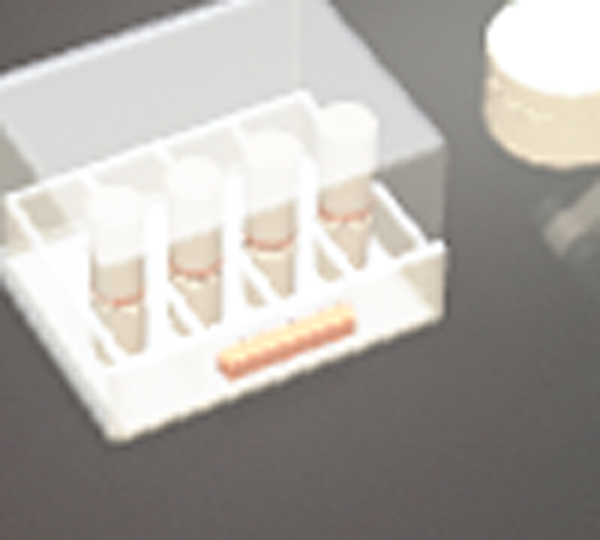

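View pics/both8.png

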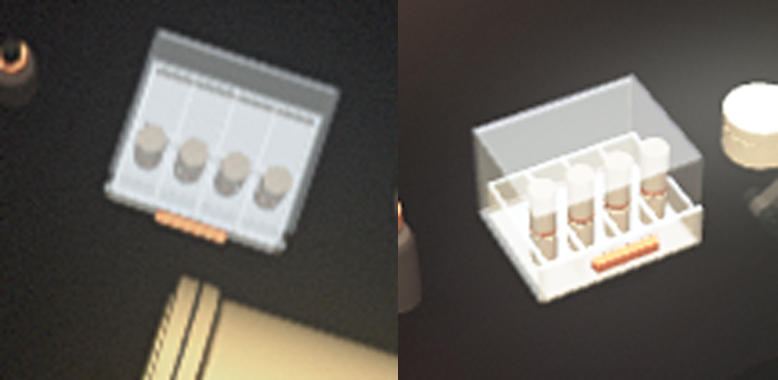

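Run:
```python
from h import *
ux=np.array([.9397,-.342]);uy=np.array([.342,.9397])
Z=lambda x,y:(245+x/6-.42,120+y/6-.42)
f=380/525*5
B=lambda x,y:(270+x/f-.4,140+y/f-.4)
q=lambda p:((p[:2]-[517.8,-63.5])@ux,(p[:2]-[517.8,-63.5])@uy)
print("panel R side",q(plane("side",Z(446,244),36.5)),"panel L",q(plane("side",Z(118,376),36.5)))
print("panel top L,R",q(plane("top",B(107,186),36.5)),q(plane("top",B(285,246),36.5)))
# roof back corners & shell front expected
print("roof back",q(plane("top",T(192,45),82)),q(plane("top",T(478,143),82)),q(plane("side",S(35,130),82)),q(plane("side",S(325,32),82)),q(plane("side",S(455,183),82)))
# pull displacement, same features: end points pull in z3 vs z8 (top front corners, z~30)
for a in((308,490),(447,430),(220,366),(355,313)): print("pull",q(plane("side",Z(*a),30)))
# tube tops displacement z3->z8
for a,b in(((202,326),(116,209)),((282,295),(195,178)),((361,266),(273,151)),((440,236),(347,124))):
  A,Bq=q(plane("side",Z(*a),74.5)),q(plane("side",Z(*b),74.5)); print("tube",np.round(A,1),np.round(Bq,1))
im=viewer.camera("side")[140:200,240:325,::-1]
cv2.imwrite("pics/e.png",cv2.resize(im,None,fx=9,fy=9,interpolation=cv2.INTER_CUBIC))
```

```text
panel R side (np.float64(62.99351949074844), np.float64(-62.68459668973746)) panel L (np.float64(58.88114608075418), np.float64(64.13224205284229))
panel top L,R (np.float64(61.84033148197885), np.float64(63.269023157082685)) (np.float64(62.57517032390836), np.float64(-62.99344941497151))
roof back (np.float64(164.33917297683732), np.float64(64.21291875080475)) (np.float64(163.99698367765598), np.float64(-61.604948965867855)) (np.float64(163.02603812552957), np.float64(63.912061242932)) (np.float64(163.13637418222896), np.float64(-59.679217649459325)) (np.float64(64.54630751482843), np.float64(-60.65041319853185))
pull (np.float64(-9.001239041447484), np.float64(29.777223067382913))
pull (np.float64(-6.926644566759142), np.float64(-22.865466207269773))
pull (np.float64(52.977862799844125), np.float64(29.443241842947053))
pull (np.float64(53.917544844800545), np.float64(-22.36594752318119))
tube [33.1 46. ] [94.  46.5]
tube [33.6 17.1] [95.3 16.7]
tube [ 33.5 -11.7] [ 95.  -12.3]
tube [ 33.8 -41.2] [ 95.3 -40.7]
```

View pics/e.png

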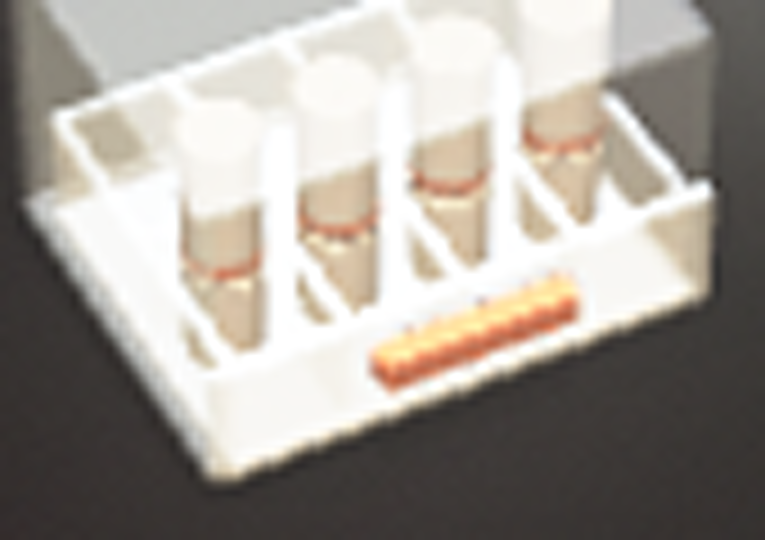

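Emit:
{"fn": "send_rows", "kwargs": {"increments": [{"dx":0.03,"dy":0,"dz":0.02,"wx":0,"wy":0,"wz":0,"hand":0},{"dx":0.031,"dy":0.02,"dz":0.03,"wx":0,"wy":0,"wz":0,"hand":0},{"dx":0,"dy":0.03,"dz":0.03,"wx":0,"wy":0,"wz":0,"hand":0},{"dx":0,"dy":0.03,"dz":0,"wx":0,"wy":0,"wz":0,"hand":0},{"dx":0,"dy":0.025,"dz":0,"wx":0,"wy":0,"wz":0,"hand":0},{"dx":0,"dy":0.01,"dz":0,"wx":0,"wy":0,"wz":0,"hand":0},{"dx":0,"dy":0,"dz":0,"wx":0,"wy":0,"wz":0,"hand":0},{"dx":0,"dy":0,"dz":0,"wx":0,"wy":0,"wz":0,"hand":0}]}}

```text
time_s: 16.65
position: [542.1, -70.3, 93.3]
orientation: [-3.14, 0.0, 1.222]
contact_force: [0.3, 0.0, 0.6]
opening: 0.3
```

```bash
python3 st.py
```

```text
t 16.65 x' 25.2 y' 1.9 z tip 20.3 yaw [-179.91    0.     70.02] F [0.34 0.01 0.61] [-0.22  0.2   1.82  0.    1.13 -1.45]
```

Raise 4 mm, so a body/roof touch can be told from the drawer stop, and press gently again.

Emit:
{"fn": "send_rows", "kwargs": {"increments": [{"dx":0,"dy":0.004,"dz":-0.004,"wx":0,"wy":0,"wz":0,"hand":0},{"dx":0,"dy":0.004,"dz":0,"wx":0,"wy":0,"wz":0,"hand":0},{"dx":0,"dy":0.003,"dz":0,"wx":0,"wy":0,"wz":0,"hand":0},{"dx":0,"dy":0.002,"dz":0,"wx":0,"wy":0,"wz":0,"hand":0},{"dx":0,"dy":0.001,"dz":0,"wx":0,"wy":0,"wz":0,"hand":0},{"dx":0,"dy":0.0005,"dz":0,"wx":0,"wy":0,"wz":0,"hand":0},{"dx":0,"dy":0.0005,"dz":0,"wx":0,"wy":0,"wz":0,"hand":0},{"dx":0,"dy":0,"dz":0,"wx":0,"wy":0,"wz":0,"hand":0}]}}

```text
time_s: 17.65
position: [557.1, -75.9, 97.8]
orientation: [-3.141, 0.0, 1.222]
contact_force: [-0.4, 0.2, 0.0]
opening: 0.0
```

```bash
python3 st.py
```

```text
t 17.65 x' 41.1 y' 1.8 z tip 24.8 yaw [-179.99    0.     70.01] F [-0.39  0.19  0.02] [-0.23  0.23  1.78  0.    1.14 -1.45]
```

Emit:
{"fn": "send_rows", "kwargs": {"increments": [{"dx":0,"dy":0.0005,"dz":0,"wx":0,"wy":0,"wz":0,"hand":0},{"dx":0,"dy":0.0005,"dz":0,"wx":0,"wy":0,"wz":0,"hand":0},{"dx":0,"dy":0.0005,"dz":0,"wx":0,"wy":0,"wz":0,"hand":0}]}}

```text
time_s: 18.02
position: [557.5, -76.0, 97.6]
orientation: [-3.139, 0.0, 1.222]
contact_force: [-9.4, 2.1, 6.5]
opening: 0.1
```

```bash
python3 st.py
```

```text
t 18.025 x' 41.6 y' 1.8 z tip 24.6 yaw [-1.7983e+02  1.0000e-02  7.0020e+01] F [-9.45  2.06  6.51] [-0.23  0.23  1.77  0.    1.14 -1.45]
```

Emit:
{"fn": "send_rows", "kwargs": {"increments": [{"dx":0,"dy":-0.002,"dz":0,"wx":0,"wy":0,"wz":0,"hand":0},{"dx":0,"dy":-0.005,"dz":0,"wx":0,"wy":0,"wz":0,"hand":0},{"dx":0,"dy":-0.015,"dz":0,"wx":0,"wy":0,"wz":0,"hand":0},{"dx":0,"dy":-0.03,"dz":0,"wx":0,"wy":0,"wz":0,"hand":0},{"dx":0,"dy":-0.03,"dz":-0.02,"wx":0,"wy":0,"wz":0,"hand":0},{"dx":-0.03,"dy":-0.03,"dz":-0.03,"wx":0,"wy":0,"wz":0,"hand":0},{"dx":-0.03,"dy":-0.02,"dz":-0.04,"wx":0,"wy":0,"wz":0,"hand":0},{"dx":0,"dy":0,"dz":0,"wx":0,"wy":0,"wz":0,"hand":0}]}}

```text
time_s: 19.02
position: [414.7, -89.3, 191.7]
orientation: [3.134, 0.0, 1.22]
contact_force: [-0.2, -1.3, -0.2]
opening: -0.2
```

```bash
python3 st.py; python3 look.py 9
python3 - <<'E'
from h import *
cv2.imwrite("pics/f.png",cv2.resize(viewer.camera("side")[:,:,::-1],(784,588)))
E
```

```text
t 19.025 x' -88.0 y' -59.5 z tip 118.7 yaw [1.7956e+02 2.0000e-02 6.9910e+01] F [-0.19 -1.25 -0.24] [-0.33 -0.29  2.09 -0.    1.33 -1.55]
```

View pics/both9.png

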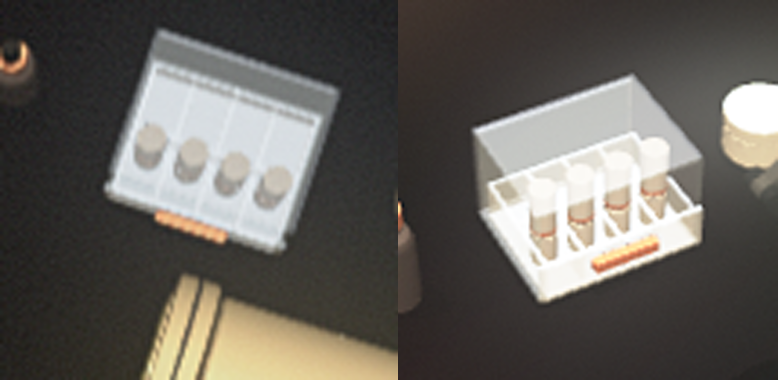

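View pics/f.png

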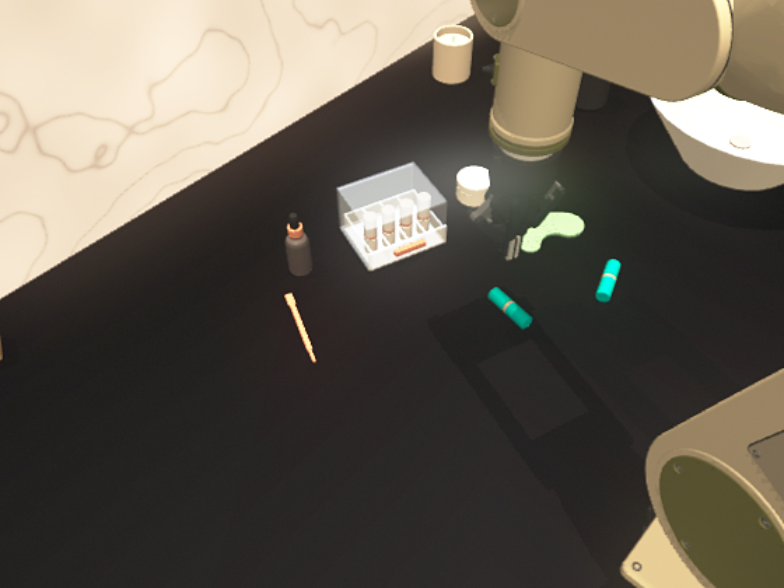

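The final side picture shows the drawer closed with four upright tubes, around (370–430, 210–250). The dropper, jar, gua sha, pusher and turquoise tubes are where they were at the start. The arm is clear of everything.

```bash
python3 -c "
from rig import job_done; print(job_done())"
```

```text
the job is handed in; nothing more can be done
None
```

The job is done and handed in at about 19 s. I pushed the tipped tube upright with the closed fingertips. Then I pushed the drawer home by its pull bar at about 16 mm/s, slowing near the end.

- **Tubes:** The final pictures show all four standing in line, each in its own compartment.
- **Drawer:** By camera, most points on the drawer moved 60.5–62 mm, against the 62 mm needed. One front corner read about 59 mm in one view, but the other view put it at about 62 mm.
- **Second push:** The first push met about 15 N sideways, plus an unexplained 11 N upward. I backed off and pressed again 4 mm higher. It stopped at the same place, so I take this to be the drawer's own end stop and not the gripper touching the roof. The upward force showed again (6.5 N); it may be friction on the pull bar, which I did not confirm.
- **Other things:** Nothing else on the vanity appears to have moved, and the arm was clear when I handed in. The gripper partly hid the jar and the gua sha in the last wide view.

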